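Advance the specimen queue of an indentation tester's sample changer

ROBOT

A 6-joint arm with a two-finger parallel gripper is mounted at the origin on the work surface. World frame = base frame: x ahead of the robot, y to its left, z up, the work surface at z = 0. Lengths are in m, angles in rad, forces in N, time in s.
With the tool pointing down it reaches from about 0.3 to 0.95 m from the base axis. Payload 3.1 kg.
Tool frame: the origin (TCP) lies midway between the tips of the shut fingers; the grasp point (between the pads) lies r.grip_point_offset behind it (r.grip_point_offset is the distance from the TCP to the grasp point, in m); x points along the fingers, y is the direction in which the jaws open and shut, and the axes are right-handed (so a half turn about x gives the same grasp; the last joint's range is limited). The gripper opens to 85 mm and grips with 20 to 120 N. Pads are 22 mm wide; open, the fingers measure 114 mm over their backs; the gripper's body (76 mm by 85 mm) begins 54 mm behind the grasp point. The pads swing forward as they close: fully open they stand 13 mm farther back than shut.
Start: joints at [-1.23, 0.308, 1.634, -0, 1.2, -0.07], TCP at [0.25, -0.573, 0.231] pointing down, gripper open.
Joint ranges: [-3.06, 3.06], [-0.79, 1.96], [0.05, 2.63], [-1.19, 4.34], [0.05, 2.64], [-2.94, 2.94]. Speed limits (rad/s): [2.79, 2.79, 3.14, 3.14, 3.14, 3.14].

INTERFACE

Orientations are given as a rotation vector (axis times angle).
In Python, from plant import r gives the robot as it stands.
- The arm moves only by the shell command python3 -m pendant 'ROWS'. ROWS is JSON, a list of rows, each a list of 7 numbers: the turn, a rotation vector about the world's x, y, z in degrees, then the shift along the world's x, y, z in mm, then the gripper command: -1 is shut, 1 is fully open, values between are in proportion. A call has 1 to 10 rows; each row is the pose to reach, as a shift and turn from the pose commanded when the call began; what a row does not reach only later rows make up. A row lasts 1/12 s, in which the tool goes at most 41.7 mm and 7.16 degrees, less where a joint would pass 70% of its speed; a pose out of reach is approached as far as the arm can. A call with a gripper value outside its range is refused whole. The fingers move at their own pace and stop on an object; the grip force is fixed at half the most. Time passes only in rows, so rows that repeat a pose let the fingers close. It gives the time, the measured TCP pose, the force and the opening at its end, in the units of the state.
- r.read_state(): the state, without advancing time (a new reading comes with each control period).
- r.read_camera(name): name is "scene" or "top" or "wrist"; returns a dict with "img" (480x640x3 uint8, blue, green, red), "vfov" (degrees; the focal length in pixels is half the picture's height over the tangent of half this angle, whatever the lens; pixels are square), "cx", "cy" (the principal point, pixels), "origin" and "rotation" of the camera in the world; the wrist camera has in their place "hand_eye" (4x4, takes a point from camera to tool coordinates, whose origin is the TCP and whose axes are the tool frame's). Camera axes: x right, y up, looking along -z (the intrinsics and any distortion apply to the point x, -y, -z); pixel columns grow to the right and rows downward; lengths in m; the calibration is good to about 2 mm. A picture is of the moment at which its call begins: read the wrist's pose just before it. There is no depth.
- r.finish_job(): hands the job in, once; it reports no verdict.
The state is a dict: "t": time; "joint_positions": joint angles; "qd": joint speeds; "effort": joint torques, N m; "tcp_pos": TCP position; "orientation": TCP orientation; "force": force on the tool from outside, world axes, zero at the start; "ft_torque": the same for the moment, N m; "width": opening from 0.0 (shut) to 1.0 (fully open).
Only numpy, scipy, OpenCV 4.12 (cv2) and the standard library are available. Lean on these libraries where they do the work, as an engineer would, in place of code of your own. Each camera call takes 0.05 s, during which the arm holds its last target.

TASK

The specimen in the nest has been measured, so advance the queue: slide its carrier out of the nest and fully home in the empty bay beside it, then slide the next carrier up the lane, past the stiff sprung plunger, and press it home on the steel stop bar with a push of about 12 N, held for a moment, and then bring the last carrier up until it touches the one in the nest. Move the carriers one at a time, each home before you move the next. The bars are the instrument's datum: push no carrier against a bar or another carrier with more than 20 N, and leave everything else where it is.

Things in the scene. Friction and masses are not known exactly. Their poses are not given: they have to be found in the camera images.
- changer: Sample changer, fixed on the granite slab: black 155 x 245 mm plate with an L-shaped track of aluminium walls. Origin: its underside, z up. The queue lane runs along its +y, centred on x = 30 mm, from an open mouth at y = -130 to the nest at its +y end; the bay opens off the nest's -x side. Track floor 30 mm above the origin. Play: 1.5 mm either side in the lane, 1.5 to 2 in the bay
- lip (a point): Point on top of the lane's lips at the lane's mouth, 44 mm above the changer's origin. Lips overhang the carriers' edges by 5 mm or so on both sides of lane and bay, so that carriers slide but cannot be lifted out; the mounts and bosses stand up between them
- nest_home (a point): Centre of the nest on the track floor (30, 60, 30 mm from the changer's origin, axes as the changer's): where the middle of a carrier's underside lies when its front (+y) edge bears on the steel stop bar
- stop_bar: Rigid ground steel bar closing the nest's +y side; its face is 28 mm beyond nest_home. Its origin is the changer's origin, not the face
- end_bar: Rigid ground steel bar closing the bay's -x end; its face is 28 mm beyond bay_home (-58 mm from the changer's origin along x). Its origin is the changer's origin, not the face
- plunger_nose (a point): Tip of a sprung round-nosed plunger that comes 4 mm out of the nest's +x wall, 14 mm ahead (+y) of nest_home. A carrier coming up the lane meets it with its front corner about 14 mm before home and needs 12 to 22 N to push it aside; over the last 6 mm it drops into the carrier's side notch and draws it on, slackening just before home. Moving off towards -x is free of it
- bay_home (a point): Centre of the empty bay on the track floor, 60 mm from nest_home towards the changer's -x, axes as the changer's: where the middle of a carrier's underside lies when its -x edge bears on the end bar. A carrier left short of home stands in the way of the next one
- carrier_round: Measured carrier, starts in the nest. Aluminium tile 56 x 56 x 10 mm, corners chamfered 5 mm, a V notch in each side; on it a boss 36 mm wide and 6 high and a dark resin mount to grasp: upright cylinder 30 mm across, 16 to 46 mm above the underside. 0.11 to 0.23 kg, slides easily. Origin: middle of the underside, axes as the changer's within 2 degrees
- carrier_square: Next carrier, first in the queue lane, 60 to 75 mm behind nest_home. As the measured one, but its mount is a square block, 28 x 28 mm with its faces to x and y, 16 to 46 mm above the underside. Same origin and axes
- carrier_hex: Last carrier, furthest down the queue lane near its open mouth. As the others, but its mount is a hexagon 30 mm across flats, flats facing +x and -x. When it touches the carrier ahead their origins are 56 mm apart
- spare_mount: Bystander: loose resin mount 25 mm across, 22 high, on the changer's deck on the -x side of the queue lane. Origin under its centre
- ref_block: Bystander: round steel reference block 64 mm across, 12 high, on the granite off the changer's -y end
- spare_carrier: Bystander: carrier with a low round mount (28 mm high in all), on the granite off the changer's +y end
- tweezers: Bystander: steel tweezers 125 mm long, 8 high, lying on the granite on the changer's +x side
- screwdriver: Bystander: screwdriver lying on the granite's left end
- wash_bottle: Bystander: white bottle 60 mm across, 130 high, on the granite's right end
- loupe: Bystander: black eyeglass 42 mm across, 34 high, on the granite's right end
- paste_jar: Bystander: white jar 48 mm across, 45 high, on the granite's left end
Not all that is in view belongs to the job. What is shaped like the carrier_square but green or pink is not meant.

How it is judged:
On the way, in this order (a step that is already met when the one before it is completed fails the run):
1. the round specimen's carrier is fully home in the bay (within 1.5 mm of the end bar), the other two not yet moved (within 15 mm of their starts) (x of carrier_round in the frame of bay_home between -0.002 and 0.0015 m and y of carrier_round in the frame of bay_home between -0.004 and 0.004 m and distance of each of carrier_square, carrier_hex from where it was at the start of the episode below 0.015 m), for 0.1 s.
2. the square specimen's carrier is home in the nest (within 1.5 mm of the stop bar) and pressed on the stop bar with more than 7 N for 0.1 s, the last one not yet moved (within 15 mm) (y of carrier_square in the frame of nest_home between -0.0015 and 0.002 m and x of carrier_square in the frame of nest_home between -0.003 and 0.003 m and x of carrier_round in the frame of bay_home between -0.002 and 0.0015 m and y of carrier_round in the frame of bay_home between -0.004 and 0.004 m and contact force between carrier_square and stop_bar above 7 N and distance of carrier_hex from where it was at the start of the episode below 0.015 m), for 0.1 s.
At the end, for the whole second after the job is handed in: Round carrier within 1.5 mm of home in the bay, square carrier within 1.5 mm of home on the stop bar in the nest, hexagonal carrier in the lane with a gap of less than 2 mm to the square one; all at rest and released (x of carrier_round in the frame of bay_home between -0.002 and 0.0015 m and y of carrier_round in the frame of bay_home between -0.004 and 0.004 m and y of carrier_square in the frame of nest_home between -0.0015 and 0.002 m and x of carrier_square in the frame of nest_home between -0.003 and 0.003 m and y of carrier_hex in the frame of carrier_square between -0.058 and -0.054 m and x of carrier_hex in the frame of nest_home between -0.003 and 0.003 m and linear speed of each of carrier_round, carrier_square, carrier_hex below 0.01 m/s); the robot touches nothing.
It fails at once if a carrier is pressed on the stop bar or the end bar with more than 20 N (contact force between any of carrier_round, carrier_square, carrier_hex and stop_bar above 20 N or contact force between carrier_round and end_bar above 20 N).
It fails at once if one carrier is pressed on another with more than 20 N (contact force between carrier_round and carrier_square above 20 N or contact force between carrier_square and carrier_hex above 20 N).
It fails at once if a bystander is moved by more than 20 mm (distance of any of spare_mount, ref_block, spare_carrier, tweezers, screwdriver, wash_bottle, loupe, paste_jar from where it was at the start of the episode above 0.02 m).
It also fails if it takes over 72 s, if anything falls off the work surface, if the arm or the gripper's body presses on something with over 40 N, if the wrist force passes 120 N, or if a joint passes its speed limit or range.

## Working session

There is one attempt and no reset: what is moved stays moved. The work goes in short steps, Python scripts to look and compute and a shell command to move; the robot and the scene stay as the last step left them, time stands still between calls to the robot, and variables do not carry over. Pictures are saved under pics/ and viewed, and the job is handed in when it is done.

```bash
ls; mkdir -p pics; python3 - <<'E'
from plant import r
import cv2
s=r.read_state();print({k:s[k] for k in('t','tcp_pos','orientation','force','width')},r.grip_point_offset)
for n in('scene','top','wrist'):
    c=r.read_camera(n);cv2.imwrite(f'pics/{n}0.png',c['img']);print(n,{k:v for k,v in c.items() if k!='img'})
E
```

```text
pics
{'t': 0.0, 'tcp_pos': array([ 0.24926672, -0.57225593,  0.23005781]), 'orientation': array([ 1.99583809,  0.41808858, -1.99645582]), 'force': array([-0.8105344 , -0.29697989,  0.10584895]), 'width': 1.0024635619225049} 0.0187
scene {'vfov': 49.28303583888704, 'cx': 322.71575748460964, 'cy': 239.09522890269494, 'origin': array([ 1.11282278, -0.06441856,  1.08301173]), 'rotation': array([0.44816372, 0.41813971, 1.43976441])}
top {'vfov': 47.06097333843543, 'cx': 323.67868210782717, 'cy': 241.50620581831578, 'origin': array([0.41512039, 0.00486575, 1.1859189 ]), 'rotation': array([ 0.01313234, -0.06399246, -1.5597289 ])}
wrist {'vfov': 63.60608668004866, 'cx': 324.4336815498282, 'cy': 244.4055141733365, 'hand_eye': array([[ 2.35306539e-04,  3.10614615e-01, -9.50535905e-01,
        -1.41228350e-01],
       [ 9.99999881e-01,  3.33880190e-04,  3.56656256e-04,
         1.69998942e-04],
       [ 4.28147754e-04, -9.50535875e-01, -3.10614499e-01,
        -7.97986458e-02],
       [ 0.00000000e+00,  0.00000000e+00,  0.00000000e+00,
         1.00000000e+00]])}
```

View pics/top0.png

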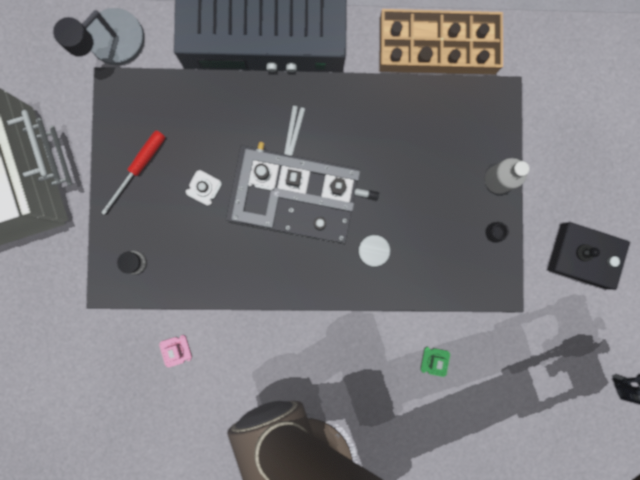

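View pics/scene0.png

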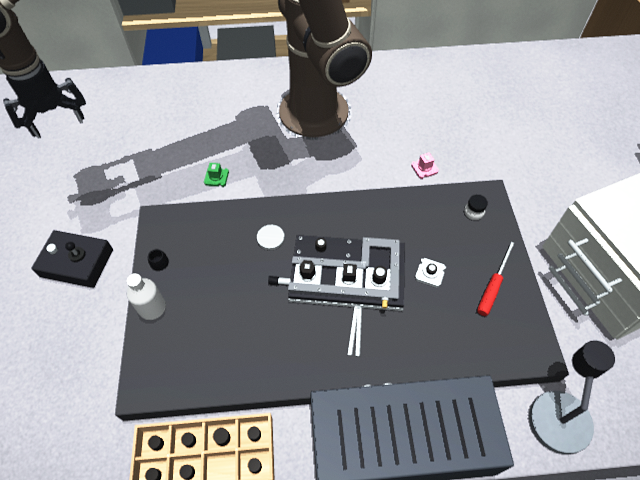

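```bash
cat > h.py <<'E'
import numpy as np,cv2
from scipy.spatial.transform import Rotation as R
def ray(cam,u,v,pos=None,ori=None):
    f=240/np.tan(np.radians(cam['vfov'])/2)
    d=np.array([(u-cam['cx'])/f,-(v-cam['cy'])/f,-1])
    if 'hand_eye' in cam:
        H=cam['hand_eye'];M=R.from_rotvec(ori).as_matrix()
        return M@H[:3,3]+pos, M@H[:3,:3]@d
    return np.array(cam['origin']),R.from_rotvec(cam['rotation']).as_matrix()@d
def atz(cam,u,v,z,**k):
    o,d=ray(cam,u,v,**k);return o+d*(z-o[2])/d[2]
def proj(cam,p,pos=None,ori=None):
    f=240/np.tan(np.radians(cam['vfov'])/2)
    if 'hand_eye' in cam:
        H=cam['hand_eye'];M=R.from_rotvec(ori).as_matrix()
        o=M@H[:3,3]+pos;Q=M@H[:3,:3]
    else: o=np.array(cam['origin']);Q=R.from_rotvec(cam['rotation']).as_matrix()
    c=Q.T@(np.array(p)-o);return cam['cx']-f*c[0]/c[2],cam['cy']+f*c[1]/c[2]
def crop(img,x0,y0,w,h,s,name):
    cv2.imwrite(name,cv2.resize(img[y0:y0+h,x0:x0+w],None,fx=s,fy=s,interpolation=cv2.INTER_CUBIC))
E
python3 - <<'E'
import cv2
from h import *
crop(cv2.imread('pics/top0.png'),225,130,160,120,5,'pics/topc.png')
crop(cv2.imread('pics/scene0.png'),270,220,150,100,5,'pics/scc.png')
E
```

```text
(no output)
```

View pics/topc.png

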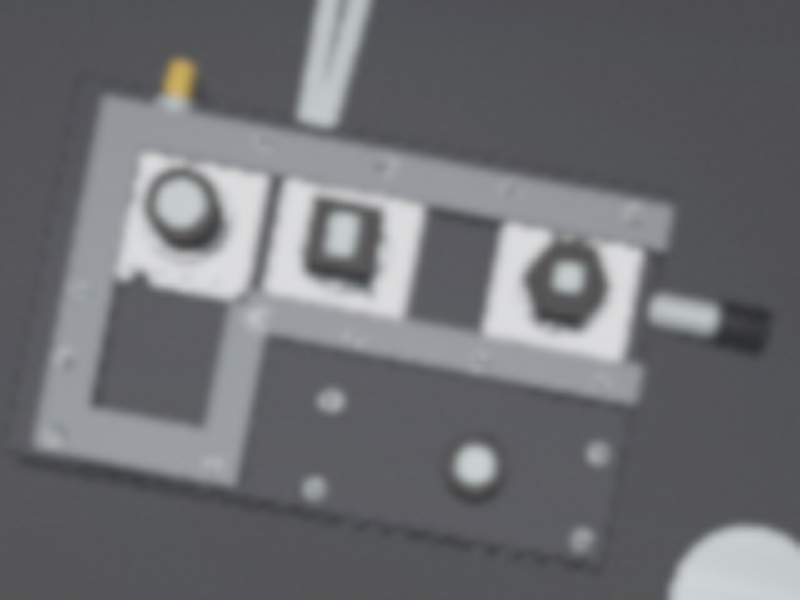

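View pics/scc.png

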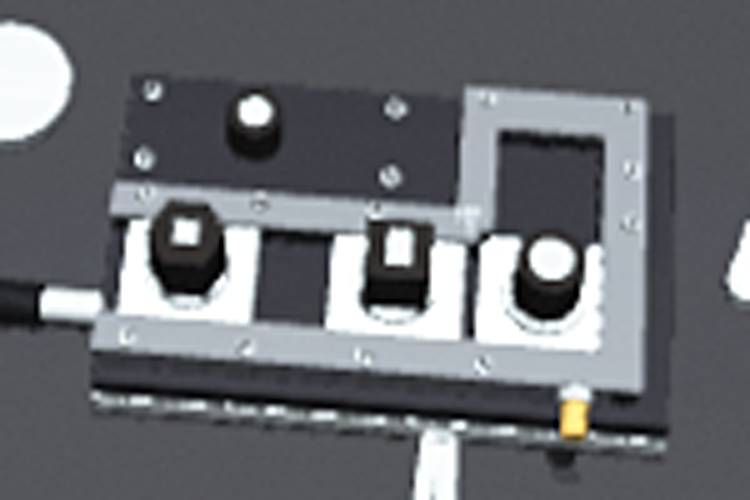

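```bash
python3 - <<'E'
from h import *
from plant import r
T=r.read_camera('top');S=r.read_camera('scene')
P={'round':((183,203),(551,257)),'square':((342,234),(401,246)),'hex':((568,277),(186,233)),'spare':((475,464),(255,108)),'wallNE':((103,95),(641,392)),'wallmouth+x':((674,207),(93,348)),'bay corner':((235,486),(467,88)),'bayNW':((36,447),(648,100)),'mouth -x':((638,402),(112,186))}
for n,(a,b) in P.items():
    o1,d1=ray(T,225+a[0]/5,130+a[1]/5);o2,d2=ray(S,270+b[0]/5,220+b[1]/5)
    A=np.stack([d1,-d2],1);x=np.linalg.lstsq(A,o2-o1,rcond=None)[0]
    p,q=o1+d1*x[0],o2+d2*x[1];print(n,((p+q)/2).round(4),((p-q)*1000).round(1))
print(r.read_state()['t'])
E
```

```text
round [0.6038 0.0937 0.124 ] [-0.4 -3.1 -0.3]
square [0.5927 0.0322 0.1235] [-0.4 -3.2 -0.1]
hex [ 0.5774 -0.0563  0.1217] [-0.2 -2.2  0.1]
spare [ 0.5057 -0.0213  0.101 ] [-0.2 -2.4  0. ]
wallNE [0.6527 0.1283 0.09  ] [-0.2 -1.5 -0.2]
wallmouth+x [ 0.6113 -0.0998  0.0897] [-0.3 -3.6  0.3]
bay corner [0.4968 0.0744 0.0896] [-0.4 -3.4 -0.2]
bayNW [0.5113 0.1535 0.091 ] [-0.5 -3.9 -0.6]
mouth -x [ 0.5325 -0.0867  0.0886] [-0.2 -2.3  0.2]
0.25
```

```bash
python3 - <<'E'
from h import *
from plant import r
s=r.read_state();M=R.from_rotvec(s['orientation']).as_matrix();print(M.round(3))
for yaw in(-10.2,):
  cx=R.from_euler('z',yaw,degrees=True).as_matrix()
  for sg in(1,-1):
    y=sg*cx[:,0];x=np.array([0,0,-1.]);D=np.stack([x,y,np.cross(x,y)],1)
    print(sg,np.degrees((R.from_matrix(D)*R.from_matrix(M).inv()).as_rotvec()).round(2), D[:,2])
print(s['joint_positions'])
E
```

```text
[[-0.     0.399 -0.917]
 [ 0.001 -0.917 -0.399]
 [-1.    -0.001 -0.   ]]
1 [-5.000e-02 -5.000e-02  5.627e+01] [-0.17708474 -0.98419561 -0.        ]
-1 [-6.0000e-02  5.0000e-02 -1.2373e+02] [0.17708474 0.98419561 0.        ]
[-1.22971872e+00  3.08561772e-01  1.63447289e+00 -2.05282054e-07
  1.19969655e+00 -6.96521010e-02]
```

```bash
python3 -m pendant '[[0,0,6,15,30,0,1],[0,0,12,33,60,0,1],[0,0,18,51,93,0,1],[0,0,24,69,126,0,1],[0,0,30,87,159,0,1],[0,0,36,105,192,0,1],[0,0,42,123,225,0,1],[0,0,48,141,258,0,1],[0,0,54,159,291,0,1],[0,0,56.3,177,324,0,1]]'
python3 -m pendant '[[0,0,0,18,33,0,1],[0,0,0,36,66,0,1],[0,0,0,54,99,0,1],[0,0,0,72,132,0,0.6],[0,0,0,90,165,0,0.4],[0,0,0,108,198,0,0.2],[0,0,0,126,231,0,0.15],[0,0,0,144,264,0,0.15],[0,0,0,153,276,0,0.15],[0,0,0,153,276,0,0.15]]'
python3 - <<'E'
from h import *
from plant import r
import pickle
s=r.read_state();c=r.read_camera('wrist');c['s']=s;pickle.dump(c,open('w1.pkl','wb'))
print(s['t'],s['tcp_pos'],s['orientation'],s['width']);cv2.imwrite('pics/w1.png',c['img'])
E
```

```text
t: 1.08
tcp_pos: [0.4271, -0.2473, 0.2314]
orientation: [1.336, 1.122, -1.336]
force: [0.5, 0.2, 0.0]
width: 0.999
t: 1.92
tcp_pos: [0.5811, 0.0299, 0.2313]
orientation: [1.337, 1.122, -1.334]
force: [-0.1, -1.3, -0.3]
width: 0.576
1.9167 [0.58110909 0.02988166 0.23127381] [ 1.3368163   1.12197461 -1.33435671] 0.5759224073349319
```

View pics/w1.png

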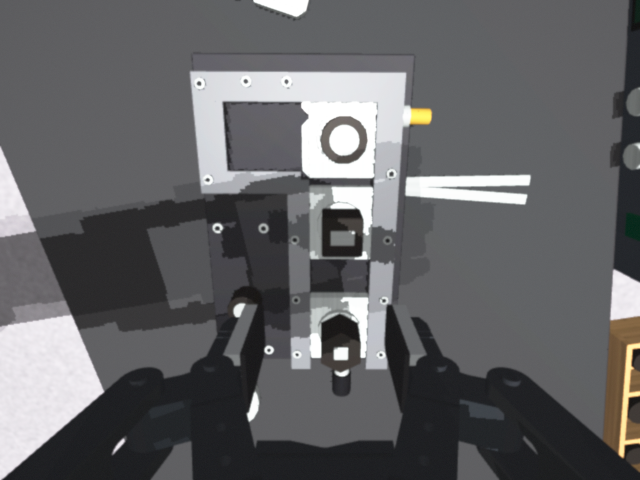

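```bash
python3 - <<'E'
from h import *
i=cv2.imread('pics/w1.png');i=cv2.convertScaleAbs(i,alpha=1.5,beta=20)
crop(i,180,50,240,170,3.3,'pics/w1a.png');crop(i,180,210,240,170,3.3,'pics/w1b.png')
E
```

```text
(no output)
```

View pics/w1a.png

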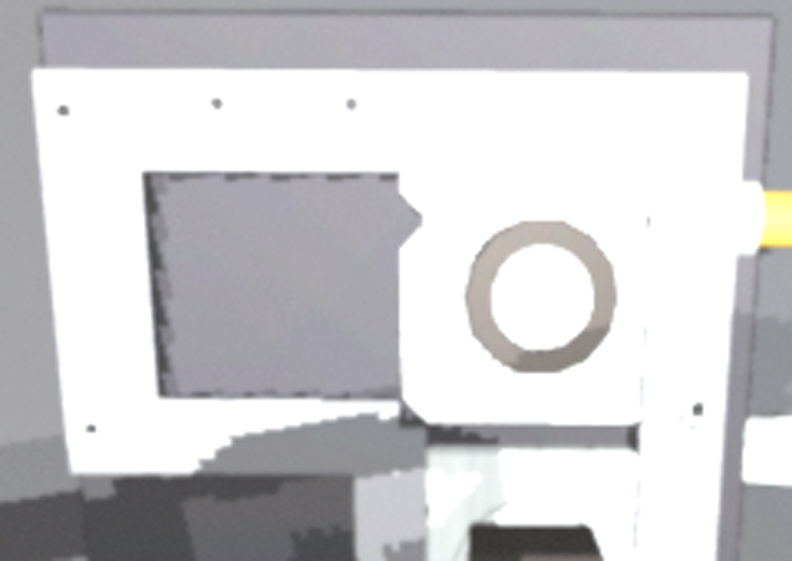

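View pics/w1b.png

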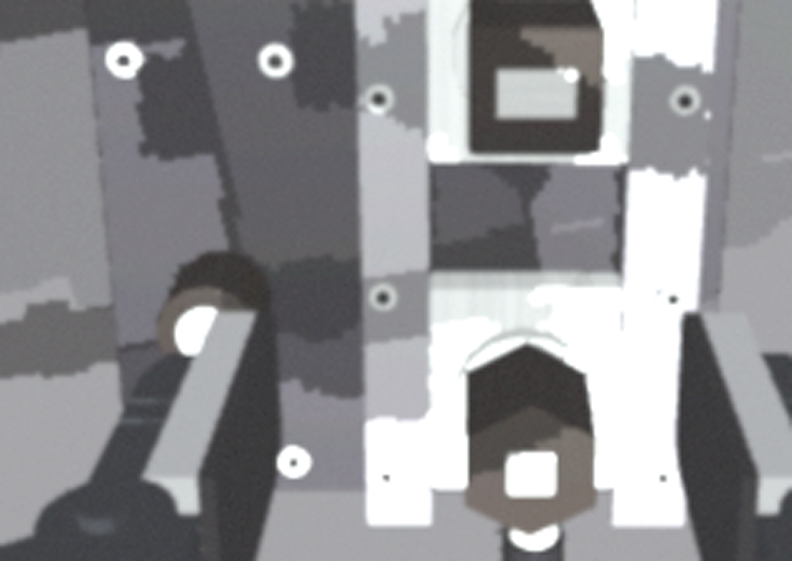

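```bash
cat > m.py <<'E'
from h import *
import pickle
def load(n):
    c=pickle.load(open(n,'rb'));s=c['s'];return c,dict(pos=s['tcp_pos'],ori=s['orientation'])
E
python3 - <<'E'
from m import *
c,k=load('w1.pkl')
a=lambda u,v,z:atz(c,180+u/3.3,50+v/3.3,z,**k)
b=lambda u,v,z:atz(c,180+u/3.3,210+v/3.3,z,**k)
Z=.0902;W={'TL':a(33,70,Z),'TR':a(748,73,Z),'BL':a(72,473,Z),'ml':b(365,525,Z),'mr':b(685,525,Z),'lipl':b(432,525,Z),'lipr':b(613,525,Z),'bayin':a(145,172,Z),'bayinb':a(160,398,Z)}
for n,p in W.items():print(n,p.round(4))
d=W['TR']-W['mr'];print(np.linalg.norm(d),np.degrees(np.arctan2(d[0],d[1])))
d=W['TR']-W['TL'];print(np.linalg.norm(d),np.degrees(np.arctan2(d[1],d[0])))
m=(W['lipl']+W['lipr'])/2
for n,p in dict(round=a(541,297,.122),hex=b(531,468,.122),sqf=b(536,152,.122)).items():print(n,p.round(4))
yaw=np.radians(-10.2);ex=np.array([np.cos(yaw),np.sin(yaw),0]);ey=np.array([-ex[1],ex[0],0])
O=m+ey*.130-ex*.030;print('O',O)
for n,p in list(W.items())+[('round',a(541,297,.122)),('hex',b(531,468,.122)),('sqback',b(536,152,.122))]:print(n,((p-O)@ex*1000).round(1),((p-O)@ey*1000).round(1))
E
```

```text
TL [0.5116 0.1533 0.0902]
TR [0.6545 0.1277 0.0902]
BL [0.4972 0.0721 0.0902]
ml [ 0.5312 -0.0881  0.0902]
mr [ 0.6131 -0.1025  0.0902]
lipl [ 0.5484 -0.0911  0.0902]
lipr [ 0.5947 -0.0993  0.0902]
bayin [0.5291 0.1305 0.0902]
bayinb [0.5206 0.0848 0.0902]
0.23389006564051437 10.188721441257025
0.14511896987140224 -10.162106751854505
round [0.6049 0.0934 0.122 ]
hex [ 0.5785 -0.0576  0.122 ]
sqf [0.5917 0.0173 0.122 ]
O [0.56502695 0.03804552 0.0902    ]
TL -72.9 103.9
TR 72.2 104.0
BL -72.8 21.5
ml -10.9 -130.1
mr 72.2 -129.9
lipl 6.5 -130.1
lipr 53.5 -129.9
bayin -51.7 84.6
bayinb -52.0 38.1
round 29.4 61.5
hex 30.2 -91.8
sqback 29.9 -15.7
```

```bash
python3 -m pendant '[[0,0,0,0,0,0,0.15]]'; python3 - <<'E'
from m import *
from plant import r
s=r.read_state();M=R.from_rotvec(s['orientation']).as_matrix();print(M.round(4),s['tcp_pos'],np.degrees(np.arctan2(M[1,1],M[0,1])))
t=np.array([.6049,.0934,.094]);print((t-s['tcp_pos'])*1000)
E
```

```text
t: 2.05
tcp_pos: [0.5789, 0.0263, 0.2309]
orientation: [1.337, 1.12, -1.34]
force: [0.2, 0.1, -0.4]
width: 0.571
[[-0.0015  0.9844 -0.176 ]
 [-0.001  -0.176  -0.9844]
 [-1.     -0.0013  0.0012]] [0.57891359 0.02629863 0.23086628] -10.138456425989999
[  25.98640714   67.10136684 -136.86627698]
```

```bash
python3 -m pendant '[[0,0,0,26,67,0,0.15],[0,0,0,26,67,0,0.15],[0,0,0,26,67,-60,0.15],[0,0,0,26,67,-60,0.15],[0,0,0,26,67,-60,0.15],[0,0,0,26,67,-60,0.15]]'; python3 - <<'E'
from m import *
from plant import r
s=r.read_state();c=r.read_camera('wrist');c['s']=s;pickle.dump(c,open('w2.pkl','wb'))
print(s['t'],s['tcp_pos'],s['orientation'],s['width']);cv2.imwrite('pics/w2.png',c['img'])
k=dict(pos=s['tcp_pos'],ori=s['orientation'])
print(proj(c,[.6049,.0934,.122],**k),proj(c,s['tcp_pos'],**k))
print(r.read_state()['tcp_pos'])
E
```

```text
t: 2.55
tcp_pos: [0.6039, 0.0922, 0.1699]
orientation: [1.337, 1.121, -1.344]
force: [0.2, -0.3, 1.0]
width: 0.58
2.55 [0.60387927 0.09220441 0.16990311] [ 1.33726639  1.12111115 -1.34359377] 0.5795356730456879
(np.float64(326.08394003751147), np.float64(274.03147775692275)) (np.float64(324.1865113321223), np.float64(321.95491869920363))
[0.60552286 0.09244597 0.17177021]
```

View pics/w2.png

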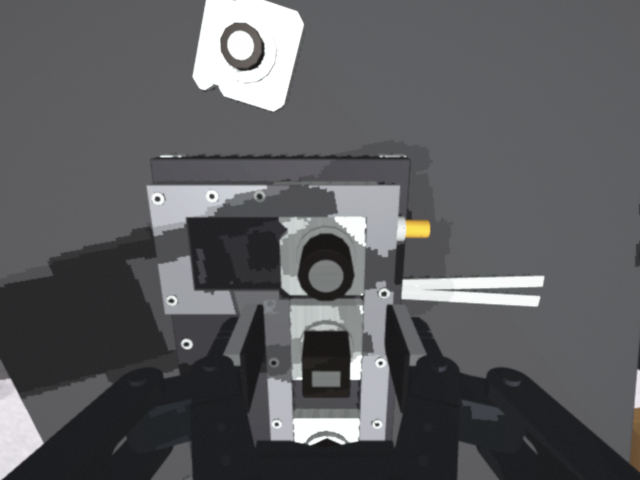

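```bash
python3 -m pendant '[[0,0,0,-1,-0.5,-35,0.15],[0,0,0,-1,-0.5,-60,0.15],[0,0,0,-1,-0.5,-76,0.15],[0,0,0,-1,-0.5,-76,0.15],[0,0,0,-1,-0.5,-76,-0.1],[0,0,0,-1,-0.5,-76,-0.3],[0,0,0,-1,-0.5,-76,-1],[0,0,0,-1,-0.5,-76,-1],[0,0,0,-1,-0.5,-76,-1]]'; python3 - <<'E'
from m import *
from plant import r
for i in range(3):
    s=r.read_state();c=r.read_camera('wrist')
    print(s['tcp_pos'],s['force'],s['width'])
cv2.imwrite('pics/w3.png',c['img'])
E
```

```text
t: 3.35
tcp_pos: [0.6062, 0.0932, 0.0982]
orientation: [1.34, 1.117, -1.336]
force: [-1.5, -1.2, 6.8]
width: 0.333
[0.60624782 0.09319061 0.09819073] [-1.54112953 -1.21263553  6.76489286] 0.3334572975185086
[0.60624177 0.09323988 0.0981855 ] [-1.74428572 -0.92080126  7.44451384] 0.3339942302124151
[0.60623807 0.09322098 0.09818737] [-2.32989808 -2.1340097   6.22964283] 0.3367008685860421
```

View pics/w3.png

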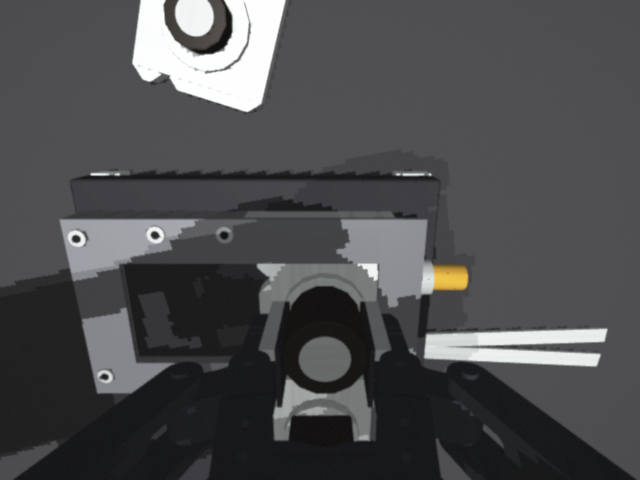

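```bash
python3 -m pendant '[[0,0,0,0,0,2.5,-1],[0,0,0,-4,0.7,2.5,-1],[0,0,0,-10,1.8,2.5,-1],[0,0,0,-17,3,2.5,-1],[0,0,0,-24,4.3,2.5,-1],[0,0,0,-31,5.6,2.5,-1],[0,0,0,-38,6.8,2.5,-1],[0,0,0,-44,7.9,2.5,-1],[0,0,0,-48,8.6,2.5,-1],[0,0,0,-48,8.6,2.5,-1]]'; python3 - <<'E'
from m import *
from plant import r
for i in range(3):
    s=r.read_state();c=r.read_camera('wrist')
    print(s['tcp_pos'],s['force'],s['width'])
cv2.imwrite('pics/w4.png',c['img'])
E
```

```text
t: 4.33
tcp_pos: [0.5556, 0.1024, 0.0982]
orientation: [1.338, 1.121, -1.339]
force: [-2.7, -0.7, 4.7]
width: 0.333
[0.55562208 0.10237373 0.09824223] [-2.66198488 -0.69114222  4.72044554] 0.33295072496626477
[0.55584078 0.10233719 0.09821906] [-1.72076817 -1.47228099  5.86867742] 0.33568110401135015
[0.55607932 0.10228264 0.09825894] [-1.90328369 -0.58498887  5.24112018] 0.33137681024656157
```

View pics/w4.png

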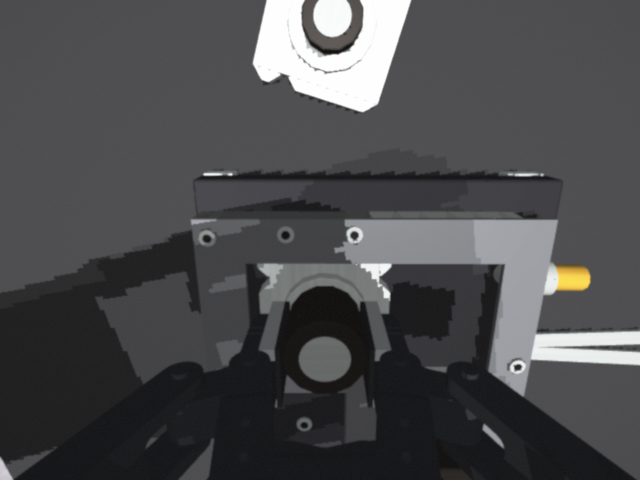

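```bash
python3 -m pendant '[[0,0,0,-3,0.5,0,-1],[0,0,0,-6,1.1,0,-1],[0,0,0,-8,1.4,0,-1],[0,0,0,-8,1.4,0,-1]]';python3 -m pendant '[[0,0,0,-1,0.2,0,-1],[0,0,0,-1,0.2,0,-1]]';python3 -m pendant '[[0,0,0,-1,0.2,0,-1],[0,0,0,-1,0.2,0,-1]]'
```

```text
t: 4.82
tcp_pos: [0.5487, 0.1038, 0.0982]
orientation: [1.34, 1.12, -1.338]
force: [-0.2, -0.4, 5.0]
width: 0.329
t: 4.98
tcp_pos: [0.5479, 0.104, 0.0982]
orientation: [1.34, 1.12, -1.338]
force: [0.8, 0.3, 5.4]
width: 0.331
t: 5.15
tcp_pos: [0.547, 0.1041, 0.0982]
orientation: [1.34, 1.119, -1.338]
force: [0.9, -1.0, 5.0]
width: 0.333
```

```bash
for i in 1 2 3; do python3 -m pendant '[[0,0,0,-1,0.2,0,-1],[0,0,0,-1,0.2,0,-1]]' | grep -E 'tcp|force'; done
```

```text
tcp_pos: [0.546, 0.1043, 0.0982]
force: [1.3, 0.1, 6.0]
tcp_pos: [0.5459, 0.1043, 0.0982]
force: [4.4, -0.7, 3.5]
tcp_pos: [0.5458, 0.1043, 0.0983]
force: [6.1, -2.1, 1.6]
```

```bash
python3 -m pendant '[[0,0,0,0,0,0,-1],[0,0,0,1,-0.2,0,-1],[0,0,0,1,-0.2,0,0.15],[0,0,0,1,-0.2,0,0.15],[0,0,0,1,-0.2,0,0.15],[0,0,0,1,-0.2,0,0.15],[0,0,0,1,-0.2,30,0.15],[0,0,0,1,-0.2,65,0.15],[0,0,0,1,-0.2,75,0.15],[0,0,0,1,-0.2,75,0.15]]'; python3 - <<'E'
from m import *
from plant import r
for i in range(2):
    s=r.read_state();c=r.read_camera('wrist')
    print(s['t'],s['tcp_pos'],s['force'],s['width'])
c['s']=s;pickle.dump(c,open('w5.pkl','wb'));cv2.imwrite('pics/w5.png',c['img'])
E
```

```text
t: 6.48
tcp_pos: [0.547, 0.1047, 0.1763]
orientation: [1.343, 1.116, -1.333]
force: [0.1, 0.6, -0.8]
width: 0.575
6.4833 [0.54696769 0.10470659 0.17627645] [ 0.10537777  0.57635675 -0.77291866] 0.5749466902707204
6.5333 [0.54525783 0.10447876 0.1739785 ] [-0.28564077  0.95852088  0.43582092] 0.5704498728709781
```

View pics/w5.png

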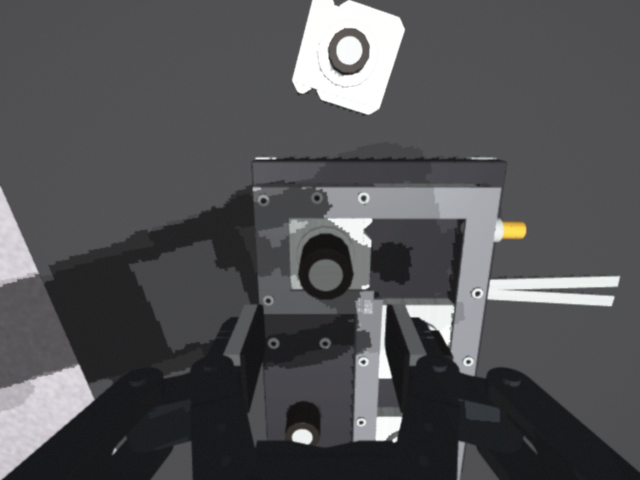

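```bash
python3 - <<'E'
from h import *
i=cv2.convertScaleAbs(cv2.imread('pics/w5.png'),alpha=1.6,beta=10)
crop(i,240,150,270,170,2.9,'pics/w5a.png')
E
```

```text
(no output)
```

View pics/w5a.png

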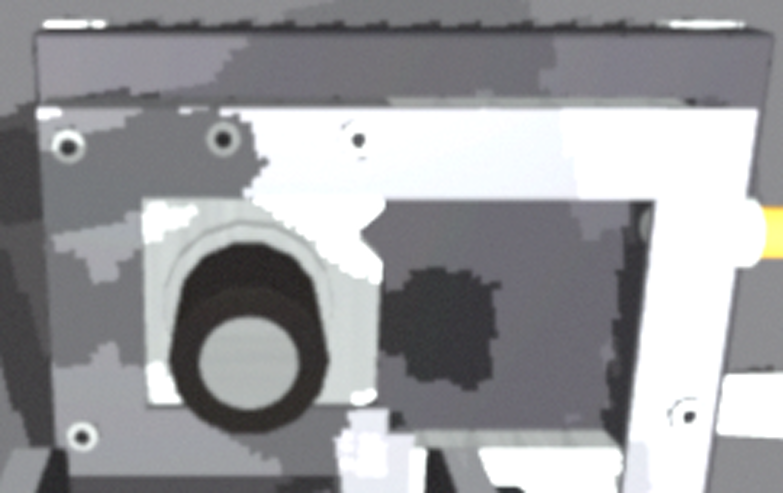

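```bash
python3 - <<'E'
from m import *
c,k=load('w5.pkl')
a=lambda u,v,z:atz(c,240+u/2.9,150+v/2.9,z,**k)
yaw=np.radians(-10.18);ex=np.array([np.cos(yaw),np.sin(yaw),0]);ey=np.array([-ex[1],ex[0],0])
TL,TR=a(38,107,.0902),a(756,108,.0902)
m=(TL+TR)/2;print(TL,TR,m)
for n,p in dict(rc=a(249.5,361,.122),edge=a(381,300,.086),sqfront=a(550,448,.086)).items():print(n,p.round(4),((p-m)@ex*1e3).round(1),((p-m)@ey*1e3).round(1)+104)
E
```

```text
[0.51195095 0.15262722 0.0902    ] [0.65419086 0.12682407 0.0902    ] [0.5830709  0.13972564 0.0902    ]
rc [0.5462 0.1038 0.122 ] -29.9 62.1
edge [0.5744 0.0981 0.086 ] -1.2 61.5
sqfront [0.6071 0.0561 0.086 ] 38.4 25.900000000000006
```

```bash
python3 -m pendant '[[0,0,0,24,-36,0,0.15],[0,0,0,49,-72.3,0,0.15],[0,0,0,49,-72.3,0,0.15],[0,0,0,49,-72.3,-35,0.15],[0,0,0,49,-72.3,-60,0.15],[0,0,0,49,-72.3,-74,0.15],[0,0,0,49,-72.3,-74,0.15]]';python3 -m pendant '[[0,0,0,0,0,0,-0.3],[0,0,0,0,0,0,-1],[0,0,0,0,0,0,-1],[0,0,0,0,0,0,-1],[0,0,0,0,0,0,-1]]'; python3 - <<'E'
from m import *
from plant import r
s=r.read_state();c=r.read_camera('wrist')
cv2.imwrite('pics/w6.png',c['img'])
E
```

```text
t: 7.17
tcp_pos: [0.5893, 0.0319, 0.0932]
orientation: [1.334, 1.126, -1.347]
force: [-0.2, -0.3, 0.3]
width: 0.578
t: 7.58
tcp_pos: [0.5937, 0.0321, 0.0994]
orientation: [1.339, 1.12, -1.338]
force: [0.1, 0.5, -0.1]
width: 0.315
```

View pics/w6.png

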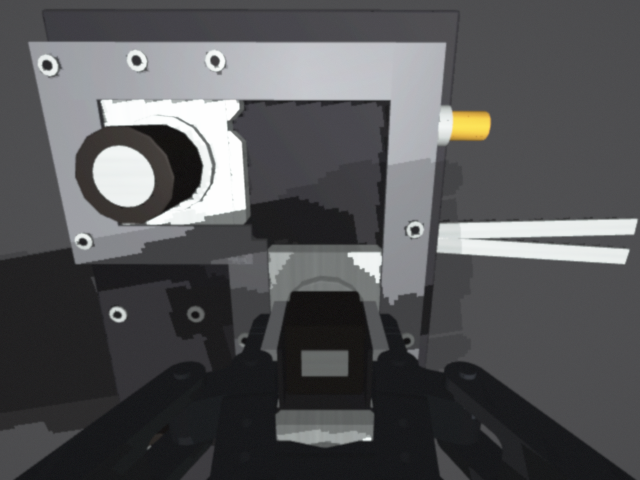

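```bash
python3 -m pendant '[[0,0,0,0.5,3,0,-1],[0,0,0,1.5,8,0,-1],[0,0,0,2.6,14.4,0,-1],[0,0,0,3.9,21.6,0,-1],[0,0,0,5.1,28.3,0,-1],[0,0,0,6.2,34.4,0,-1],[0,0,0,7.1,39.4,0,-1],[0,0,0,7.6,42.3,0,-1],[0,0,0,7.6,42.3,0,-1],[0,0,0,7.6,42.3,0,-1]]'; python3 - <<'E'
from m import *
from plant import r
s=r.read_state();c=r.read_camera('wrist')
c['s']=s;pickle.dump(c,open('w7.pkl','wb'));cv2.imwrite('pics/w7.png',c['img'])
E
```

```text
t: 8.47
tcp_pos: [0.6011, 0.0745, 0.0987]
orientation: [1.338, 1.12, -1.339]
force: [-0.8, 0.1, -1.3]
width: 0.316
```

View pics/w7.png

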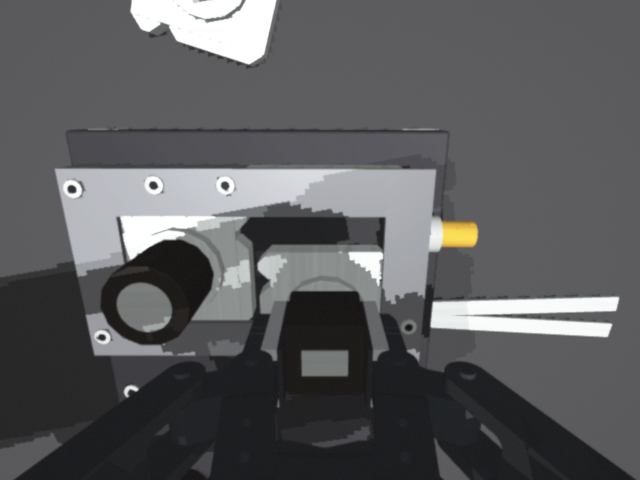

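```bash
for i in 1 2 3 4; do python3 -m pendant '[[0,0,0,0.18,1,0,-1],[0,0,0,0.36,2,0,-1]]' | grep -E 'tcp|force'; done
```

```text
tcp_pos: [0.6015, 0.076, 0.0987]
force: [-0.6, 0.3, -0.9]
tcp_pos: [0.6019, 0.0781, 0.0987]
force: [-0.3, 0.3, -1.2]
tcp_pos: [0.6023, 0.0803, 0.0988]
force: [0.1, -0.1, -1.0]
tcp_pos: [0.6022, 0.0822, 0.0987]
force: [-1.3, -1.1, -0.3]
```

```bash
for i in 1 2 3 4; do python3 -m pendant '[[0,0,0,0.18,1,0,-1],[0,0,0,0.18,1,0,-1]]' | grep -E 'tcp|force'; done
```

```text
tcp_pos: [0.6017, 0.0832, 0.0983]
force: [-1.7, -1.0, -1.7]
tcp_pos: [0.6016, 0.0841, 0.0983]
force: [-3.0, -0.8, -1.0]
tcp_pos: [0.6014, 0.0851, 0.0983]
force: [-5.4, -1.2, 0.5]
tcp_pos: [0.6013, 0.0865, 0.0983]
force: [-5.6, -0.2, 1.0]
```

```bash
python3 - <<'E'
from m import *
from plant import r
s=r.read_state();c=r.read_camera('wrist')
c['s']=s;pickle.dump(c,open('w8.pkl','wb'));cv2.imwrite('pics/w8.png',c['img'])
crop(cv2.convertScaleAbs(c['img'],alpha=1.6,beta=10),80,170,380,240,2.1,'pics/w8a.png')
E
```

```text
(no output)
```

View pics/w8a.png

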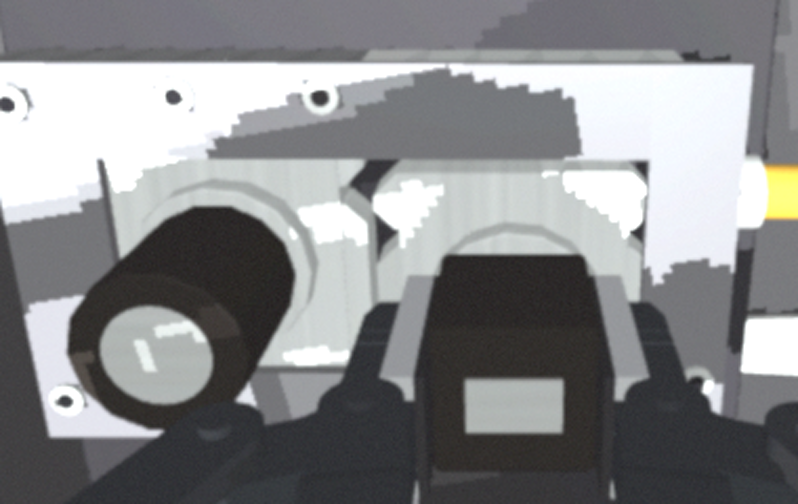

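```bash
for i in 1 2 3; do python3 -m pendant '[[0,0,0,0.18,1,0,-1],[0,0,0,0.18,1,0,-1]]' | grep -E 'tcp|force'; done
```

```text
tcp_pos: [0.6015, 0.0878, 0.0983]
force: [-6.3, -0.2, 0.4]
tcp_pos: [0.6018, 0.0892, 0.0983]
force: [-4.4, 1.9, 1.2]
tcp_pos: [0.6025, 0.0904, 0.0983]
force: [-5.0, 2.3, -0.4]
```

```bash
for i in 1 2 3; do python3 -m pendant '[[0,0,0,0.18,1,0,-1],[0,0,0,0.18,1,0,-1]]' | grep -E 'tcp|force'; done
```

```text
tcp_pos: [0.6032, 0.0915, 0.0983]
force: [-4.3, 3.1, -1.3]
tcp_pos: [0.604, 0.0924, 0.0985]
force: [-3.2, 3.4, -1.6]
tcp_pos: [0.6049, 0.0931, 0.0988]
force: [-3.4, 3.2, -1.5]
```

```bash
for i in 1 2 3; do python3 -m pendant '[[0,0,0,0.18,1,0,-1],[0,0,0,0.18,1,0,-1]]' | grep -E 'tcp|force'; done
```

```text
tcp_pos: [0.6053, 0.0936, 0.0991]
force: [-2.3, 3.2, -1.9]
tcp_pos: [0.6058, 0.0941, 0.0992]
force: [-1.3, 2.2, -1.7]
tcp_pos: [0.6062, 0.0947, 0.0994]
force: [0.4, 0.1, -0.9]
```

```bash
for i in 1 2 3; do python3 -m pendant '[[0,0,0,0.18,1,0,-1],[0,0,0,0.18,1,0,-1]]' | grep -E 'tcp|force'; done
```

```text
tcp_pos: [0.6059, 0.0949, 0.0992]
force: [-0.2, -4.3, -1.6]
tcp_pos: [0.6056, 0.095, 0.0989]
force: [-0.9, -6.9, -1.4]
tcp_pos: [0.6055, 0.0951, 0.0988]
force: [-1.5, -9.1, 0.9]
```

```bash
python3 -m pendant '[[0,0,0,0.1,0.6,0,-1],[0,0,0,0.2,1.2,0,-1],[0,0,0,0.2,1.2,0,-1],[0,0,0,0.2,1.2,0,-1]]';  python3 -m pendant '[[0,0,0,0,0,0,-1],[0,0,0,0,0,0,-1],[0,0,0,0,0,0,-1],[0,0,0,0,0,0,-1]]'; python3 - <<'E'
from m import *
from plant import r
s=r.read_state();c=r.read_camera('wrist')
c['s']=s;pickle.dump(c,open('w9.pkl','wb'));cv2.imwrite('pics/w9.png',c['img'])
crop(cv2.convertScaleAbs(c['img'],alpha=1.6,beta=10),80,170,380,240,2.1,'pics/w9a.png')
E
```

```text
t: 12.23
tcp_pos: [0.6054, 0.0952, 0.0987]
orientation: [1.332, 1.116, -1.342]
force: [-1.0, -11.3, 0.4]
width: 0.315
t: 12.57
tcp_pos: [0.6054, 0.0952, 0.0987]
orientation: [1.332, 1.116, -1.342]
force: [-1.4, -11.1, -0.2]
width: 0.321
```

View pics/w9a.png

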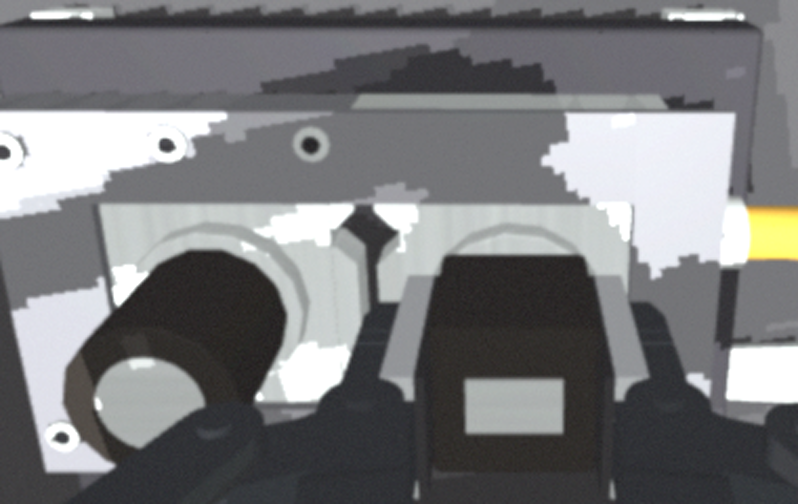

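```bash
python3 -m pendant '[[0,0,0,-0.3,-1.7,0,-1],[0,0,0,-0.6,-3.5,0,-1],[0,0,0,-0.6,-3.5,0,-0.2],[0,0,0,-0.6,-3.5,0,0],[0,0,0,-0.6,-3.5,0,0],[0,0,0,-0.6,-3.5,0,0],[0,0,0,-0.6,-3.5,25,0],[0,0,0,-0.6,-3.5,50,0],[0,0,0,-0.6,-3.5,75,0],[0,0,0,-0.6,-3.5,75,0]]'
python3 -m pendant '[[0,0,0,-3,-20,0,0.15],[0,0,0,-8,-50,0,0.15],[0,0,0,-14,-80,0,0.15],[0,0,0,-20,-110,0,0.15],[0,0,0,-24,-135,0,0.15],[0,0,0,-27.5,-150,0,0.15],[0,0,0,-27.5,-153,0,0.15],[0,0,0,-27.5,-153,0,0.15],[0,0,0,-27.5,-153,0,0.15]]'
python3 - <<'E'
from m import *
from plant import r
s=r.read_state();c=r.read_camera('wrist')
c['s']=s;pickle.dump(c,open('w10.pkl','wb'));cv2.imwrite('pics/w10.png',c['img'])
E
```

```text
t: 13.45
tcp_pos: [0.6095, 0.097, 0.1802]
orientation: [1.345, 1.114, -1.328]
force: [1.8, 0.1, 0.7]
width: 0.502
t: 14.2
tcp_pos: [0.5778, -0.0562, 0.1737]
orientation: [1.339, 1.121, -1.338]
force: [-0.9, 0.2, -0.3]
width: 0.572
```

View pics/w10.png

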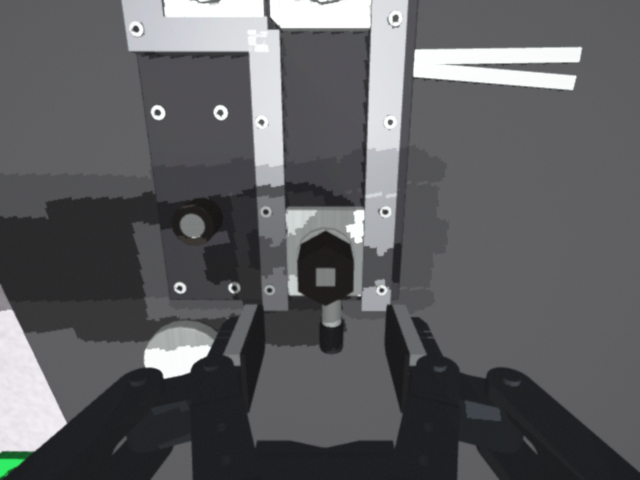

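```bash
python3 -m pendant '[[0,0,0,0,0,-30,0.15],[0,0,0,0,0,-60,0.15],[0,0,0,0,0,-75,0.15],[0,0,0,0,0,-75,0.15],[0,0,0,0,0,-75,-0.2],[0,0,0,0,0,-75,-1],[0,0,0,0,0,-75,-1],[0,0,0,0,0,-75,-1],[0,0,0,0,0,-75,-1]]'
python3 -m pendant '[[0,0,0,1,5,0,-1],[0,0,0,2.6,14.4,0,-1],[0,0,0,4.5,25,0,-1],[0,0,0,6.7,37,0,-1],[0,0,0,8.8,49,0,-1],[0,0,0,11,61,0,-1],[0,0,0,12.6,70,0,-1],[0,0,0,14,78,0,-1],[0,0,0,15.1,84,0,-1],[0,0,0,15.1,84,0,-1]]'
python3 -m pendant '[[0,0,0,0.4,2,0,-1],[0,0,0,0.7,4,0,-1],[0,0,0,0.7,4,0,-1]]'
python3 - <<'E'
from m import *
from plant import r
s=r.read_state();c=r.read_camera('wrist')
c['s']=s;pickle.dump(c,open('w11.pkl','wb'));cv2.imwrite('pics/w11.png',c['img'])
E
```

```text
t: 15.0
tcp_pos: [0.5784, -0.0571, 0.0999]
orientation: [1.339, 1.118, -1.337]
force: [0.5, 0.0, -0.4]
width: 0.338
t: 15.83
tcp_pos: [0.5938, 0.0292, 0.0996]
orientation: [1.339, 1.12, -1.336]
force: [-0.2, -0.1, 5.9]
width: 0.336
t: 16.08
tcp_pos: [0.5943, 0.0322, 0.0996]
orientation: [1.339, 1.12, -1.337]
force: [-0.0, 0.0, 5.6]
width: 0.343
```

View pics/w11.png

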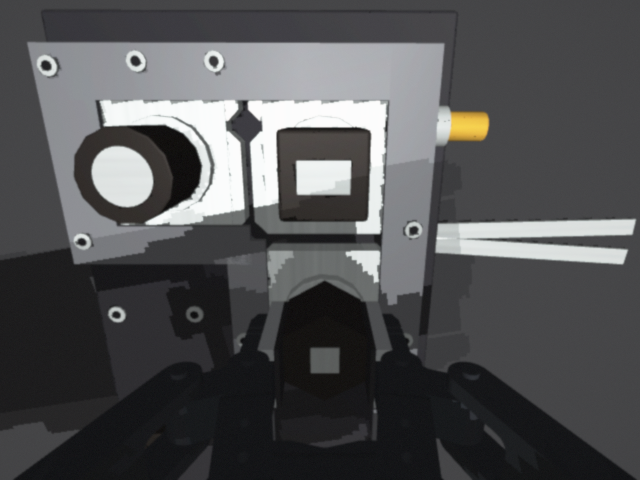

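```bash
python3 -m pendant '[[0,0,0,0.4,2,0,-1],[0,0,0,0.5,3,0,-1],[0,0,0,0.5,3,0,-1]]' | grep -E 'tcp|force'; for i in 1 2 3; do python3 -m pendant '[[0,0,0,0.18,1,0,-1],[0,0,0,0.18,1,0,-1]]' | grep -E 'tcp|force'; done
```

```text
tcp_pos: [0.5947, 0.0349, 0.0996]
force: [0.8, 0.2, 5.3]
tcp_pos: [0.5949, 0.0358, 0.0996]
force: [-0.7, -0.0, 6.2]
tcp_pos: [0.5951, 0.0367, 0.0996]
force: [-1.2, -0.2, 5.0]
tcp_pos: [0.5952, 0.0377, 0.0995]
force: [0.1, -1.0, 5.4]
```

```bash
for i in 1 2 3; do python3 -m pendant '[[0,0,0,0.18,1,0,-1],[0,0,0,0.18,1,0,-1]]' | grep -E 'tcp|force'; done
```

```text
tcp_pos: [0.5954, 0.0387, 0.0996]
force: [-0.3, -0.6, 5.6]
tcp_pos: [0.5956, 0.0396, 0.0996]
force: [-0.3, -1.9, 5.2]
tcp_pos: [0.5956, 0.0396, 0.0996]
force: [-0.2, -4.3, 6.1]
```

```bash
python3 -m pendant '[[0,0,0,-0.1,-0.8,0,-1],[0,0,0,-0.1,-0.8,0,-0.2],[0,0,0,-0.1,-0.8,0,0],[0,0,0,-0.1,-0.8,0,0],[0,0,0,-0.1,-0.8,0,0],[0,0,0,-0.1,-0.8,0,0],[0,0,0,-0.1,-0.8,25,0],[0,0,0,-0.1,-0.8,55,0],[0,0,0,-0.1,-0.8,80,0],[0,0,0,-0.1,-0.8,80,0]]'
python3 -m pendant '[[0,0,0,0,20,20,0],[0,0,0,0,20,40,0],[0,0,0,0,20,40,0],[0,0,0,0,20,40,0]]'
python3 - <<'E'
from m import *
from plant import r
s=r.read_state();c=r.read_camera('wrist')
c['s']=s;pickle.dump(c,open('w12.pkl','wb'));cv2.imwrite('pics/w12.png',c['img'])
crop(cv2.convertScaleAbs(c['img'],alpha=1.4,beta=10),170,110,250,180,3.1,'pics/w12a.png')
T=r.read_camera('top');cv2.imwrite('pics/top1.png',T['img'])
E
```

```text
t: 18.22
tcp_pos: [0.5992, 0.0393, 0.1849]
orientation: [1.345, 1.113, -1.33]
force: [0.6, -0.1, 0.6]
width: 0.499
t: 18.55
tcp_pos: [0.5957, 0.0593, 0.2196]
orientation: [1.34, 1.118, -1.336]
force: [0.1, 0.1, 0.2]
width: 0.503
```

View pics/w12.png

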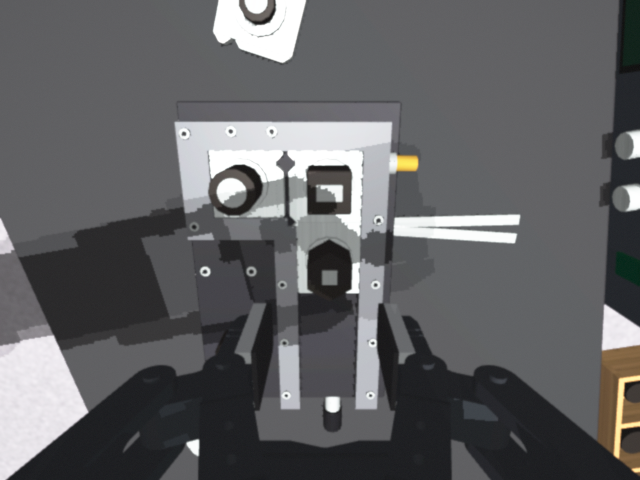

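View pics/w12a.png

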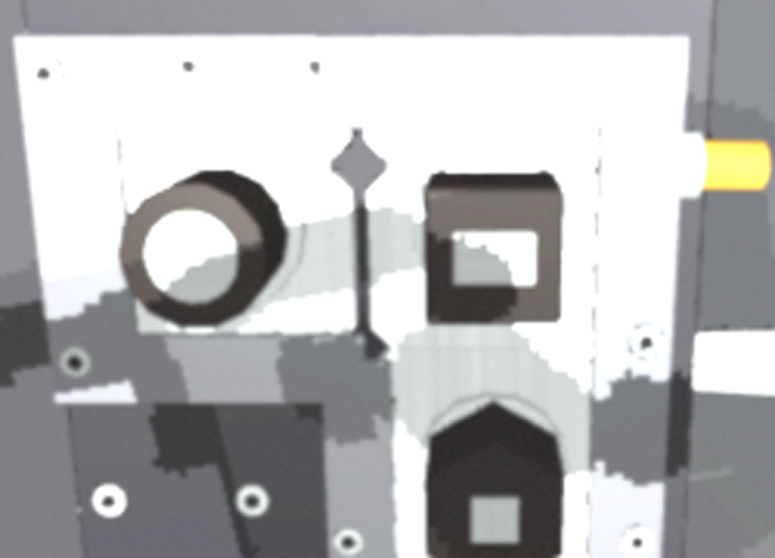

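```bash
python3 - <<'E'
from m import *
c,k=load('w12.pkl')
a=lambda u,v,z:atz(c,170+u/3.1,110+v/3.1,z,**k)
yaw=np.radians(-10.18);ex=np.array([np.cos(yaw),np.sin(yaw),0]);ey=np.array([-ex[1],ex[0],0])
TL,TR=a(14,37,.0902),a(689,37,.0902);m=(TL+TR)/2-ex*.0004*-1
for n,p in dict(TL=TL,TR=TR,rc=a(197,254,.122),redge=a(358,250,.086),sqL=a(368,270,.086),sqmid=a(494,252,.122),sqrear=a(494,322,.122),hexc=atz(c,329.5,271.5,.122,**k)).items():print(n,((p-m)@ex*1e3).round(1),((p-m)@ey*1e3).round(1)+104)
E
```

```text
TL -72.9 104.0
TR 72.1 104.0
rc -29.6 62.8
redge -0.9 57.2
sqL 1.3 52.5
sqmid 29.9 63.2
sqrear 30.0 48.8
hexc 30.2 9.599999999999994
```

View pics/top1.png

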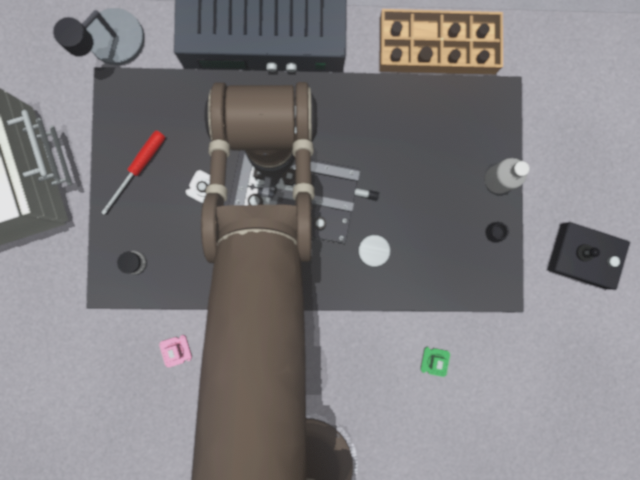

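```bash
python3 - <<'E'
from m import *
for f,v,u0,u1 in(('w11',180,225,275),('w11',200,225,275),('w12',195,270,310),('w9',300,225,290)):
    i=cv2.imread(f'pics/{f}.png');print(f,v,i[v,u0:u1,1].tolist())
    c,k=load(f+'.pkl')
c,k=load('w11.pkl');print(k['pos'])
E
```

```text
w11 180 [252, 252, 252, 251, 243, 239, 244, 251, 252, 252, 252, 252, 252, 252, 252, 252, 248, 205, 116, 84, 84, 80, 65, 54, 56, 64, 108, 197, 246, 251, 251, 251, 250, 250, 250, 250, 250, 244, 201, 197, 241, 251, 252, 252, 252, 252, 252, 252, 252, 252]
w11 200 [252, 252, 252, 252, 252, 247, 216, 227, 249, 252, 252, 252, 252, 252, 252, 252, 252, 250, 229, 143, 91, 87, 83, 71, 58, 58, 62, 91, 178, 244, 250, 250, 250, 250, 250, 250, 250, 250, 250, 250, 250, 251, 252, 252, 252, 251, 247, 242, 240, 239]
w12 195 [155, 154, 154, 155, 155, 154, 154, 153, 153, 154, 154, 155, 152, 139, 108, 68, 40, 41, 70, 115, 141, 146, 147, 147, 147, 148, 150, 153, 154, 152, 152, 152, 154, 156, 155, 145, 126, 72, 33, 31]
w9 300 [123, 123, 123, 123, 123, 123, 123, 125, 125, 125, 125, 122, 121, 120, 121, 124, 124, 123, 124, 124, 125, 123, 124, 125, 121, 107, 94, 89, 87, 73, 46, 27, 27, 33, 68, 107, 117, 119, 118, 118, 119, 117, 118, 118, 118, 119, 119, 121, 120, 118, 115, 115, 114, 114, 113, 115, 116, 116, 117, 117, 114, 104, 92, 84, 58]
[0.59427252 0.03217233 0.0995635 ]
```

```bash
python3 - <<'E'
from m import *
c,k=load('w11.pkl')
yaw=np.radians(-10.18);ex=np.array([np.cos(yaw),np.sin(yaw),0]);ey=np.array([-ex[1],ex[0],0])
A=lambda u,v,z:atz(c,u,v,z,**k)@ex*1e3
print('gap',A(251.6,180,.086)-A(242.8,180,.086))
TL,TR=A(29,43,.0902),A(444,43,.0902);print('TL,TR',TL,TR,TR-TL)
m=(TL+TR)/2+.4
print('redge',A(242.8,180,.086)-m,'sqL',A(251.6,180,.086)-m,'round mount', A(123.5,174.5,.122)-m,'bay lip in',A(97.5,100,.0902)-m,A(388,105,.0902)-m,'sq mount',A(324,175,.122)-m,'sq redge under lip')
c,k=load('w5.pkl')
i=cv2.imread('pics/w5.png');print(i[240,360:385,1].tolist(),i[255,360:385,1].tolist())
E
```

```text
gap 3.510064784083397
TL,TR 475.98733411120725 621.1360149037622 145.14868079255496
redge -2.2236509648213314 sqL 1.2864138192620658 round mount -30.947506146358137 bay lip in -52.42935136252635 53.61533011312497 sq mount 30.151572330609724 sq redge under lip
[248, 247, 241, 225, 243, 248, 249, 249, 248, 246, 228, 143, 73, 64, 66, 65, 63, 63, 65, 64, 64, 63, 65, 64, 64] [129, 127, 126, 127, 127, 127, 128, 128, 129, 120, 89, 47, 32, 29, 28, 32, 29, 31, 31, 29, 28, 29, 30, 27, 31]
```

```bash
python3 - <<'E'
from plant import r
s=r.read_state();print(s['t'],abs(s['qd']).max(),s['force']);print(r.finish_job())
E
```

```text
18.65 0.012616206183450874 [ 0.31472357  0.41773406 -0.11363599]
the job is handed in; nothing more can be done
None
```

I advanced the queue and handed the job in at about 18.7 s; no verdict was reported. The forces below are wrist readings, not forces measured at the bars.

- **Round carrier:** I slid it 60 mm into the bay, where it stopped on the end bar at about 6 N. The last close picture puts its +x edge at -2.2 mm, against -2 mm expected.
- **Square carrier:** I brought it up the lane past the plunger and pressed it on the stop bar at about 11 N, held for over half a second. The plunger resisted much less than the stated 12 to 22 N: about 6 N, mostly sideways. It then drew the carrier on as described. The final stop was clear, and the carrier's side notch lines up with the round carrier's.
- **Hexagonal carrier:** I moved it up until it touched the square one, pushing to about 4 N, then let go. No gap shows in the last picture.

**Checks that disagreed:**
- A coarse measurement from the last wrist picture put the square-to-hexagon distance at 53.6 mm instead of 56. The hexagon's centre was only roughly read off, so I relied on the felt contact and the absence of a gap.
- The y positions from the pictures read 1.5 to 3 mm high (62 to 63 mm where 60 was expected), including 1.5 mm for the round carrier before I moved it. I took this as a calibration offset.

At hand-in the gripper was open and clear above the changer. The bystanders visible in the last pictures look unmoved, though the arm hid part of the top view.

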